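# Lock the antenna mount and press the splined plug home

### The job

On the antenna mount held in the bench clamp, swing the open keeper bar fully shut into its detent so that the square hub cannot spin. Then lift the winged, splined plug out of its round wooden stand, turn it until its ribs mesh with the cross-shaped socket in the hub, and slide it fully home against the spring, collar flat on the hub. Finish while still gripping the plug and pressing it down (do not let go), with the keeper still shut and the other things on the desk left alone.

Things in the scene. Friction and masses are not known exactly. Their poses are not given: they have to be found in the camera images.
- keeper (a joint): Steel keeper bar (12 x 12 mm, top 52 mm above the desk) on a vertical pivot. 0 = shut in its detent, also its end stop; up to 1.5 rad = open; opening turns clockwise seen from above. Starts 0.7 to 1.3. Stays where left (0.03 N m friction); near 0.1 rad it climbs a spring ball (about 4 N at the knob), then drops into the detent.
- keeper_knob (a point): Point on the axis of the round upright grip post at the free end of the keeper bar, 90 mm above the desk and 90 mm from the pivot axis. The post is 14 mm in diameter, from 52 to 98 mm above the desk. It can be gripped from above (it may turn between the fingers) or pushed.
- keeper_hinge (a point): Point on the keeper's vertical pivot axis, 90 mm above the desk. The bar runs from here along this frame's +y to the knob. When shut, the bar lies along the hub's flat +x side: the hub axis is then 35 mm to the -x side of the bar's middle line and 45 mm along +y from the pivot.
- socket (a point): Centre of the mouth of the cross-shaped socket in the flat top of the square aluminium hub (56 x 56 x 32 mm, top 62 mm above the desk). z up; x and y run along the two crossing slots, parallel to the hub's sides. Each slot is 11 mm wide, 29 mm long, 30 mm deep. The end of the spring plunger is 12 mm below the mouth.
- hub (a joint): Turn of the square hub about its vertical axis in the mount, rad, 0 = square to the mount. It turns freely (0.01 N m) while the keeper is open, starting up to 0.08 off square; the shut keeper squares it up and holds it to within about 0.04 rad.
- plunger (a joint): Downward travel of the round brass spring plunger (10 mm in diameter) in the middle of the socket, m. 0 = up; 0.008 when the plug's collar sits flat on the hub; stop at 0.010. Spring: 3 N at 0, 8 N at 0.008, more than the plug's weight, so the plug must be kept pressed.
- plug: Winged splined plug, 66 mm tall, about 90 g; origin at the centre of its foot, z up. 0-20 mm: cross of two ribs along x and y, each 26 x 8 mm (lowest 4 mm rounded, r 4); 20-26 mm: round collar, 40 mm diameter; 26-66 mm: black wing grip, 36 mm along x, 16 mm thick along y (grip across y). Any quarter turn meshes. Starts upright, collar on the stand, origin 4 mm above the desk.
- stand: Fixed round dark wooden ring that the plug stands in: 64 mm outside diameter, 30 mm round bore, 24 mm high. Origin at the centre of its underside on the desk.
- mount: The fixed antenna mount with its clamp, origin on the desk under the hub axis; z up, x towards the keeper side. Aluminium deck 105 x 130 mm, top at 30 mm, held between chrome jaws along y (jaws end at 34 mm height); with the clamp's screw it reaches from y = -117 to +100 mm.
- tuner: Bystander: aluminium antenna tuner, 130 x 200 x 64 mm, origin at the centre of its underside.
- pen_cup: Bystander: blue ceramic pen cup, 76 mm in diameter, 100 mm tall, origin at the centre of its underside.
- scanner: Bystander: black handheld scanner lying flat, 125 x 62 x 32 mm with a 50 mm stub aerial along its x, origin at the centre of its underside.
- bins: Bystander: stack of three shallow round plastic bins, 140 mm in diameter, 64 mm tall, origin at the centre of the underside.
Not all that is in view belongs to the job. Leave any purple or red look-alike of the mount alone.

How it is judged:
By the outcome, as a careful person would: the job done as asked, in the order asked, and still so for the second after the job is handed in, while the arm keeps its last pose, push and grip.
It also fails if it takes over 54 s, if anything falls off the work surface, if the arm or the gripper's body presses on something with over 40 N, if the wrist force passes 120 N, or if a joint passes its speed limit or range.

### The arm

A 6-joint arm with a two-finger parallel gripper is mounted at the origin on the work surface. World frame = base frame: x ahead of the robot, y to its left, z up, the work surface at z = 0. Lengths are in m, angles in rad, forces in N, time in s.
With the tool pointing down it reaches from about 0.35 to 0.975 m from the base axis. Payload 4.9 kg.
Tool frame: the origin (TCP) lies at the very end of the fingers, on their centre line; the grasp point (between the pads) lies ctrl.grip_point_offset behind it (ctrl.grip_point_offset is the distance from the TCP to the grasp point, in m); z points along the fingers, y is the line along which they close (so a half turn about z gives the same grasp; the last joint's range is limited). The gripper opens to 85 mm and grips with 20 to 120 N. Pads are 22 mm wide; open, the fingers measure 114 mm over their backs; the gripper's body (76 mm by 85 mm) begins 54 mm behind the grasp point. The pads swing forward as they close: fully open they stand 13 mm farther back than shut.
Start: joints at [1.006, 0.053, 1.613, -0, 1.476, -0.119], TCP at [0.269, 0.564, 0.231] pointing down, gripper open.
Joint ranges: [-3.01, 3.01], [-1.01, 2.22], [0.06, 2.58], [-1.02, 4.17], [0.09, 2.62], [-3.14, 3.14]. Speed limits (rad/s): [2.57, 2.57, 3.14, 3.14, 3.14, 3.14].

### API

Orientations are given as a rotation vector (axis times angle).
In Python, from station import ctrl gives the robot as it stands. The module is installed in compiled form; this text tells all that it offers.
- The arm moves only by the tool drive_tool, never from a script. Its argument "steps" is a list of rows, each an object with "translation": the shift along the tool's x, y, z normalised to -1 to 1, where 1 is 4 cm, a list of three; "angular": the turn, a rotation vector about the tool's x, y, z normalised to -1 to 1, where 1 is 8 degrees, a list of three; "gripper": the opening, from 0 (shut) to 1 (fully open). In form: [{"translation": [dx, dy, dz], "angular": [wx, wy, wz], "gripper": gripper}, ...]. A call has 1 to 8 rows; each row shifts and turns the commanded pose from where the row before left it, along the tool's axes as they then stand; what a row does not reach is not made up. A row lasts 1/8 s, in which the tool goes at most 62.5 mm and 10.7 degrees, less where a joint would pass 70% of its speed; a pose out of reach is approached as far as the arm can. A call with a number of a shift or a turn outside -1 to 1 is refused whole. A call with a gripper value outside its range is refused whole. The fingers move at their own pace and stop on an object; "force" is the grip in N (left out, the last holds). Time passes only in rows, so rows that do not move let the fingers close. It gives the time, the measured TCP pose, the force, the opening and the grip force at its end, in the units of the state.
- ctrl.get_obs(): the state, without advancing time (a new reading comes with each control period).
- ctrl.get_image(name): name is "scene" or "top"; returns a dict with "color" (420x560x3 uint8, red, green, blue), "depth" (420x560 float32, m along the optical axis (not along the pixel's ray), 0 where there is no reading), "fx", "fy", "cx", "cy" (pixels), "R" (3x3) and "t" (3): a world point X has camera coordinates R X + t. Camera axes: x right, y down, z forward; pixel columns grow to the right and rows downward; lengths in m; the calibration is good to about 2 mm. A picture is of the moment at which its call begins.
- ctrl.finish_job(): hands the job in; it is judged then, once.
The state is a dict: "t": time; "q": joint angles; "dq": joint speeds; "effort": joint torques, N m; "tool_pos": TCP position; "tool_rot": TCP orientation; "contact_force": force on the tool from outside, world axes, zero at the start; "wrist_torque": the same for the moment, N m; "opening": finger opening in m; "grip_force": force on a finger pad.
Only numpy, scipy, OpenCV 4.12 (cv2) and the standard library are available. Lean on these libraries where they do the work, as an engineer would, in place of code of your own. Each camera call takes 0.05 s, during which the arm holds its last target. There are 200 camera calls.

## Working session

There is one attempt and no reset: what is moved stays moved. The work goes in short steps, Python scripts to look and compute and a tool call to move; the robot and the scene stay as the last step left them, time stands still between calls to the robot, and variables do not carry over. Pictures are saved under pics/ and viewed, at most 10 in all, crops included, and the job is handed in when it is done.

Besides the shell and the picture viewer there is one more tool, called after "Request:" as a command line: name --argument value ..., lists and objects as JSON in quotes. drive_tool: Moves the arm, as the interface text tells. Its arguments: {"type":"object","properties":{"steps":{"type":"array"},"force":{"type":"number"}},"required":["steps"]}

```bash
mkdir -p pics; cat > h.py <<'E'
import numpy as np, cv2, pickle
from station import ctrl
def snap(tag, names=("top","scene"), save=True):
    r={}
    for n in names:
        im=ctrl.get_image(n); r[n]=im
        if save: cv2.imwrite(f"pics/{tag}_{n}.png", im["color"][:,:,::-1])
    pickle.dump(r,open(f"{tag}.pkl","wb")); return r
def ray(im,u,v):
    d=np.array([(u-im["cx"])/im["fx"],(v-im["cy"])/im["fy"],1.0]); R=np.array(im["R"]);t=np.array(im["t"])
    return -R.T@t, R.T@d
def onz(im,u,v,z):
    o,d=ray(im,u,v); return o+d*(z-o[2])/d[2]
def proj(im,X):
    c=np.array(im["R"])@np.array(X)+im["t"]; return im["fx"]*c[0]/c[2]+im["cx"], im["fy"]*c[1]/c[2]+im["cy"]
def cloud(im):
    h,w=im["depth"].shape; u,v=np.meshgrid(np.arange(w),np.arange(h)); D=im["depth"]
    c=np.stack([(u-im["cx"])/im["fx"]*D,(v-im["cy"])/im["fy"]*D,D],-1)
    return (c-np.array(im["t"]))@np.array(im["R"])
E
python3 - <<'E'
from h import *
r=snap("a")
for n in r:
    im=r[n]; print(n,im["fx"],im["cx"],im["cy"],-np.array(im["R"]).T@im["t"],np.round(im["R"],2).tolist())
o=ctrl.get_obs(); print({k:np.round(v,3).tolist() for k,v in o.items()}, ctrl.grip_point_offset)
E
```

```text
top 383.2756210607288 277.3094396004663 213.47880829626686 [0.44414818 0.09005251 0.96787045] [[-0.03, -1.0, -0.0], [-1.0, 0.03, -0.09], [0.09, 0.0, -1.0]]
scene 455.9627380891147 268.0750434810045 218.30461567737873 [ 1.13068093 -0.3094189   0.893543  ] [[0.5, 0.87, 0.01], [0.66, -0.37, -0.65], [-0.56, 0.33, -0.76]]
{'t': 0.1, 'q': [1.006, 0.053, 1.614, -0.0, 1.476, -0.119], 'dq': [0.0, -0.002, -0.003, 0.0, -0.001, -0.0], 'effort': [0.0, -39.49, -37.136, -0.0, 0.004, 0.0], 'tool_pos': [0.269, 0.563, 0.23], 'tool_rot': [-0.694, -3.063, 0.003], 'contact_force': [-0.136, 0.226, 0.153], 'wrist_torque': [-0.003, -0.014, 0.015], 'grip_force': 0.0, 'opening': 0.086} 0.0187
```

View pics/a_top.png

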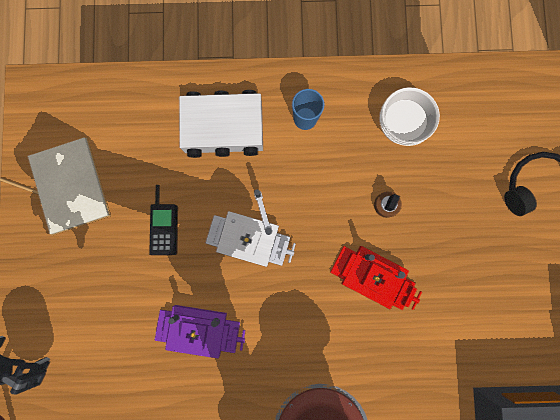

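View pics/a_scene.png

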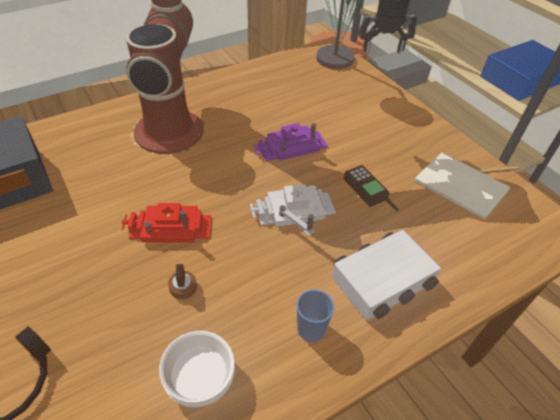

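The top view shows the silver mount near (248,240) with the socket at (246,239). The keeper pivots at about (268,231) and its free end is around (257,192). The plug in its stand is at (389,203). In the scene view the mount is at (295,205) and the plug at (181,280).

```bash
python3 - <<'E'
from h import *
r=pickle.load(open("a.pkl","rb"))
def crop(im,u0,v0,w,h,s): return cv2.resize(im["color"][v0:v0+h,u0:u0+w,::-1],None,fx=s,fy=s,interpolation=cv2.INTER_CUBIC)
T,S=r["top"],r["scene"]
a=np.hstack([crop(T,200,180,100,75,4),crop(T,350,165,75,75,4)])
b=np.hstack([crop(S,245,170,100,75,4),crop(S,145,245,75,75,4)])
cv2.imwrite("pics/crops.png",np.vstack([a,b]))
P=cloud(T)
# heights and rough positions
for n,u,v,z in [("sock",247,239,.062),("hingetop",268,231,.052),("knob",257,192,.098),("plugtop",390,202,.070)]:
    print(n,onz(T,u,v,z).round(4),P[v,u].round(4))
print(np.unique(np.round(P[225:260,210:295,2],3),return_counts=True)[0][::5])
E
```

```text
sock [0.4685 0.1638 0.062 ] [0.4688 0.1647 0.0513]
hingetop [0.4865 0.1141 0.052 ] [0.4864 0.114  0.0542]
knob [0.5744 0.1359 0.098 ] [0.4441 0.0901 0.9679]
plugtop [ 0.5464 -0.1755  0.07  ] [ 0.5466 -0.176   0.0683]
[-0.005 -0.     0.005  0.01   0.022  0.027  0.032  0.037  0.042  0.049
  0.054  0.059  0.064]
```

View pics/crops.png

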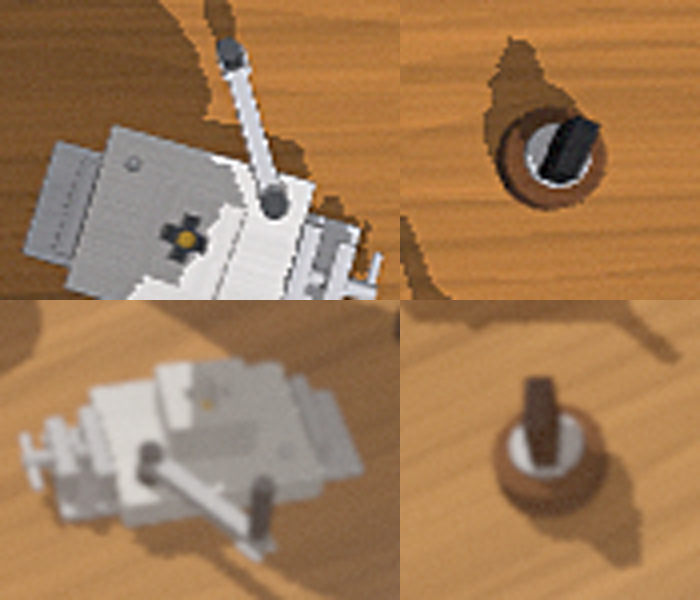

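The crops show the pivot pin at top px (268.5,230.7) and the knob top near (258,191). The brass plunger is at (246.5,240). The wing top is at about (392,202), with its long side running up and to the right. Next I'll take exact measurements.

```bash
cat >> h.py <<'E'
from scipy.spatial.transform import Rotation as Ro
def toolR(yaw): # tool down, closing axis (y) at world angle yaw
    y=np.array([np.cos(yaw),np.sin(yaw),0]); z=np.array([0,0,-1.]); return np.stack([np.cross(y,z),y,z],1)
def delta(pos,yaw,o=None):
    o=o or ctrl.get_obs(); R0=Ro.from_rotvec(o["tool_rot"]).as_matrix()
    yc=np.arctan2(R0[1,1],R0[0,1])
    yaw=yc+(yaw-yc+np.pi/2)%np.pi-np.pi/2
    d=R0.T@(np.array(pos)-o["tool_pos"]); w=Ro.from_matrix(R0.T@toolR(yaw)).as_rotvec()
    return (d/0.04).round(3), (np.degrees(w)/8).round(3), np.degrees([yc,yaw]).round(1)
E
python3 - <<'E'
from h import *
r=pickle.load(open("a.pkl","rb")); T,S=r["top"],r["scene"]
def rect(P):
    (c,s,a)=cv2.minAreaRect((P[:,:2]*1000).astype(np.float32)); return np.round(c,1),np.round(s,1),round(a,1)
for n,im in r.items():
    P=cloud(im); C=im["color"].astype(int)
    near=lambda x,y,rad:np.hypot(P[...,0]-x,P[...,1]-y)<rad
    h=near(.4685,.164,.05)&(P[...,2]>.058)&(P[...,2]<.067)
    print(n,"hub",h.sum(),rect(P[h]),np.median(P[h][:,2]))
    w=near(.5465,-.1755,.04)&(P[...,2]>.064)
    print(" wing",w.sum(),rect(P[w]),np.median(P[w][:,2]),P[w].mean(0).round(4))
    k=near(.572,.136,.03)&(P[...,2]>.085)
    print(" knob",k.sum(),P[k].mean(0).round(4) if k.any() else 0)
    p=near(.4865,.114,.02)&(P[...,2]>.045)&(C.sum(-1)<300)
    v,u=np.where(p); print(" pivot",p.sum(),u.mean(),v.mean(),P[p].mean(0).round(4))
    hsv=cv2.cvtColor(im["color"],cv2.COLOR_RGB2HSV)
    g=near(.4685,.164,.016)&(hsv[...,1]>110)&(hsv[...,0]>10)&(hsv[...,0]<35)&(hsv[...,2]>80)
    v,u=np.where(g); print(" gold",g.sum(),u.mean(),v.mean(),onz(im,u.mean(),v.mean(),.05).round(4))
    # wing colour top mask, deck edge
    d=near(.4685,.164,.09)&(P[...,2]>.024)&(P[...,2]<.035); print(" deck",rect(P[d]))
    # plug collar (bright, low saturation) & stand
    c=near(.5465,-.1755,.03)&(hsv[...,1]<60)&(hsv[...,2]>120); v,u=np.where(c); 
    (cc,rr)=cv2.minEnclosingCircle(np.stack([u,v],1).astype(np.float32)); print(" collar",cc,rr,onz(im,*cc,.030).round(4))
    b=near(.5465,-.1755,.045)&(P[...,2]>.02)&(P[...,2]<.027); print(" stand",rect(P[b]))
# dark-wing pixels in top and their rect at z .07
hsv=cv2.cvtColor(T["color"],cv2.COLOR_RGB2HSV); C=T["color"].astype(int)
m=np.zeros(C.shape[:2],bool); m[190:215,375:410]=True; m&=(C.max(-1)<50)
v,u=np.where(m); X=np.array([onz(T,a,b,.07) for a,b in zip(u,v)]); print("darkwing",len(u),rect(X))
print(ctrl.get_obs()["tool_pos"])
E
```

```text
top hub 477 (array([468.1, 160.9]), array([67.2, 60.2]), 68.9) 0.062326385157970864
 wing 108 (array([ 548.2, -185.3]), array([15.9, 37.2]), 63.9) 0.06982526992157284 [ 0.5472 -0.1844  0.0697]
 knob 31 [0.5744 0.1365 0.0973]
 pivot 32 268.125 230.5 [0.4875 0.1137 0.056 ]
 gold 16 246.0 239.5 [0.4677 0.1672 0.05  ]
 deck (array([468.5, 158.8]), array([169.9, 104.8]), 72.4)
 collar (389.0, 203.8333282470703) 8.084722518920898 [ 0.5465 -0.1846  0.03  ]
 stand (array([ 547. , -185.5]), array([63. , 60.4]), 87.2)
scene hub 280 (array([472.7, 164.6]), array([56.3, 60.8]), 67.2) 0.060291790833040204
 wing 109 (array([ 552.5, -187.4]), array([15.6, 37.5]), 65.8) 0.06813920794052147 [ 0.5527 -0.1874  0.0683]
 knob 36 [0.5806 0.133  0.0939]
 pivot 4 282.0 208.75 [0.4958 0.1078 0.0541]
 gold 0 nan nan [nan nan nan]
 deck (array([473.6, 156.9]), array([168.6, 107.4]), 72.4)
 collar (181.2607421875, 280.03375244140625) 8.80027961730957 [ 0.5515 -0.1876  0.03  ]
 stand (array([ 554.1, -187.5]), array([62.1, 60.9]), 75.0)
darkwing 146 (array([ 545.6, -167.2]), array([37.5, 56.9]), 2.3)
[0.26917496 0.56341165 0.23016896]<stdin>:18: RuntimeWarning: Mean of empty slice.
  ret = ret.dtype.type(ret / rcount)
```

```bash
python3 - <<'E'
from h import *
print(delta([.5755,.1358,.15],np.radians(104.7)))
E
```

```text
(array([-11.52 ,  -6.34 ,   2.014]), array([-0.012, -0.006, -5.03 ]), array([ 64.5, 104.7]))
```

Request:
drive_tool --steps '[{"translation": [-0.96, -0.53, 0.17], "angular": [0, 0, 0], "gripper": 0.5}, {"translation": [-0.96, -0.53, 0.17], "angular": [0, 0, 0], "gripper": 0.5}, {"translation": [-0.96, -0.53, 0.17], "angular": [0, 0, 0], "gripper": 0.5}, {"translation": [-0.96, -0.53, 0.17], "angular": [0, 0, 0], "gripper": 0.5}, {"translation": [-0.96, -0.53, 0.17], "angular": [0, 0, 0], "gripper": 0.5}, {"translation": [-0.96, -0.53, 0.17], "angular": [0, 0, 0], "gripper": 0.5}, {"translation": [-0.96, -0.53, 0.17], "angular": [0, 0, 0], "gripper": 0.5}, {"translation": [-0.96, -0.53, 0.17], "angular": [0, 0, 0], "gripper": 0.5}]' --force 25

```text
t: 1.1
tool_pos: [0.4739, 0.277, 0.1762]
tool_rot: [-0.694, -3.063, 0.001]
contact_force: [0.9, -0.9, 0.3]
opening: 0.0428
grip_force: 0.0
```

Request:
drive_tool --steps '[{"translation": [-0.96, -0.53, 0.17], "angular": [0, 0, 0], "gripper": 0.5}, {"translation": [-0.96, -0.53, 0.17], "angular": [0, 0, 0], "gripper": 0.5}, {"translation": [-0.96, -0.53, 0.17], "angular": [0, 0, 0], "gripper": 0.5}, {"translation": [-0.96, -0.53, 0.17], "angular": [0, 0, -1], "gripper": 0.5}, {"translation": [0, 0, 0], "angular": [0, 0, -1], "gripper": 0.5}, {"translation": [0, 0, 0], "angular": [0, 0, -1], "gripper": 0.5}, {"translation": [0, 0, 0], "angular": [0, 0, -1], "gripper": 0.5}, {"translation": [0, 0, 0], "angular": [0, 0, -1], "gripper": 0.5}]'

```text
t: 2.1
tool_pos: [0.5751, 0.1355, 0.149]
tool_rot: [0.402, -3.115, -0.0]
contact_force: [0.4, 0.6, -0.4]
opening: 0.0425
grip_force: 0.0
```

```bash
python3 - <<'E'
from h import *
o=ctrl.get_obs(); print(o["t"],o["tool_pos"],o["opening"],o["contact_force"],delta([.5755,.1358,.15],np.radians(104.7)))
r=snap("b")
a=r["top"]["color"][120:280,180:340,::-1];b=r["scene"]["color"][100:260,210:370,::-1]
cv2.imwrite("pics/b2.png",cv2.resize(np.hstack([a,b]),None,fx=2.5,fy=2.5,interpolation=cv2.INTER_CUBIC))
E
```

```text
2.1 [0.57514368 0.13552466 0.14901622] 0.042520595943966025 [ 0.36642847  0.56116909 -0.43996353] (array([-0.01 ,  0.004, -0.025]), array([ 0.001, -0.009,  0.001]), array([104.7, 104.7]))
```

View pics/b2.png

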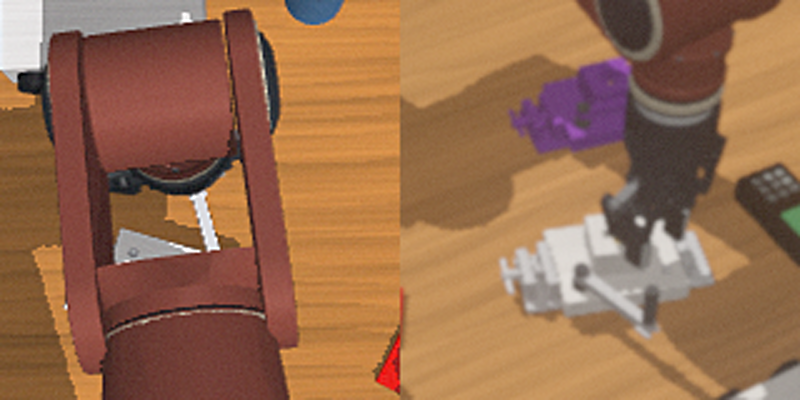

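The top view is now mostly blocked by the arm. In the scene view the fingertips are around (305,204) and (319,194), and the knob post top is at about (310,216). I'll compare these with projections of the TCP to check calibration.

```bash
python3 - <<'E'
from h import *
r=pickle.load(open("b.pkl","rb")); S=r["scene"]
o=ctrl.get_obs(); R=Ro.from_rotvec(o["tool_rot"]).as_matrix(); t=o["tool_pos"]
for s in (-.0213,.0213): print("tip",proj(S,t+R[:,1]*s), proj(S,t+R[:,1]*s+np.array([0,0,.013])))
for z in(.098,.052): print("knob",proj(S,[.5744,.1365,z]),proj(S,[.5806,.133,z]))
P=cloud(S)
C=S["color"].astype(int)
for v,u in [(226,295),(250,300)]: pass
# desk height per camera from first pics
a=pickle.load(open("a.pkl","rb"))
for n in a:
    Q=cloud(a[n]); m=(abs(Q[...,0]-.55)<.04)&(abs(Q[...,1]+.05)<.04); print(n,"desk z",np.median(Q[m][:,2]))
hs=cv2.cvtColor(a["scene"]["color"],cv2.COLOR_RGB2HSV);
m=(a["scene"]["color"].astype(int).sum(-1)<270); m[:205]=0;m[245:]=0;m[:,:300]=0;m[:,320:]=0
v,u=np.where(m);print(np.c_[u,v][::4].tolist())
E
```

```text
tip (np.float64(305.92161195950325), np.float64(203.6336947580561)) (np.float64(306.3676213172372), np.float64(199.62860146716957))
tip (np.float64(318.63178259135407), np.float64(194.1002929278565)) (np.float64(319.191141207688), np.float64(190.08104569212185))
knob (np.float64(310.58643527058297), np.float64(213.5220661089816)) (np.float64(310.79729964253846), np.float64(215.81909945243692))
knob (np.float64(308.99540195215917), np.float64(226.16984487567368)) (np.float64(309.19278397490353), np.float64(228.4477123535043))
top desk z 0.00012530958943253516
scene desk z -0.001624922985808558
[[308, 218], [312, 218], [311, 219], [310, 220], [309, 221], [308, 222], [312, 222], [311, 223], [310, 224], [309, 225], [308, 226], [312, 226], [311, 227], [308, 229]]
```

Request:
drive_tool --steps '[{"translation": [-0.02, 0, 0.74], "angular": [0, 0, 0], "gripper": 0.5}, {"translation": [-0.01, 0, 0.74], "angular": [0, 0, 0], "gripper": 0.5}, {"translation": [0, 0, 0.74], "angular": [0, 0, 0], "gripper": 0.5}, {"translation": [0, 0, 0], "angular": [0, 0, 0], "gripper": 0.0}, {"translation": [0, 0, 0], "angular": [0, 0, 0], "gripper": 0.0}, {"translation": [0, 0, 0], "angular": [0, 0, 0], "gripper": 0.0}]' --force 25

```text
t: 2.95
tool_pos: [0.5764, 0.1359, 0.061]
tool_rot: [0.394, -3.116, -0.0]
contact_force: [-0.5, -0.1, -6.1]
opening: 0.0131
grip_force: 25.0
```

Request:
drive_tool --steps '[{"translation": [0.018, 0.282, 0], "angular": [0, 0, -0.9], "gripper": 0.0}, {"translation": [0.018, 0.282, 0], "angular": [0, 0, -0.9], "gripper": 0.0}, {"translation": [0.018, 0.282, 0], "angular": [0, 0, -0.9], "gripper": 0.0}, {"translation": [0.018, 0.282, 0], "angular": [0, 0, -0.9], "gripper": 0.0}, {"translation": [0.018, 0.282, 0], "angular": [0, 0, -0.9], "gripper": 0.0}, {"translation": [0.018, 0.282, 0], "angular": [0, 0, -0.9], "gripper": 0.0}, {"translation": [0.018, 0.282, 0], "angular": [0, 0, -0.9], "gripper": 0.0}]'

```text
t: 3.82
tool_pos: [0.5275, 0.1952, 0.061]
tool_rot: [-1.69, 2.648, -0.0]
contact_force: [0.1, 0.1, -7.7]
opening: 0.0134
grip_force: 24.9
```

Request:
drive_tool --steps '[{"translation": [0.009, 0.14, 0], "angular": [0, 0, -0.45], "gripper": 0.0}, {"translation": [0.009, 0.14, 0], "angular": [0, 0, -0.45], "gripper": 0.0}, {"translation": [0, 0.03, 0], "angular": [0, 0, 0], "gripper": 0.0}, {"translation": [0, 0, 0], "angular": [0, 0, 0], "gripper": 0.0}]'

```text
t: 4.32
tool_pos: [0.5165, 0.1994, 0.0611]
tool_rot: [-1.846, 2.54, -0.0]
contact_force: [3.5, 2.0, -9.3]
opening: 0.013
grip_force: 24.9
```

```bash
python3 - <<'E'
from h import *
o=ctrl.get_obs(); print({k:np.round(v,4).tolist() for k,v in o.items() if k not in("q","dq","effort")})
R=Ro.from_rotvec(o["tool_rot"]).as_matrix(); print("tool-frame force",R.T@o["contact_force"])
d=o["tool_pos"][:2]-np.array([.4885,.1132]); print(np.hypot(*d),np.degrees(np.arctan2(d[1],d[0])))
E
```

```text
{'t': 4.325, 'tool_pos': [0.5165, 0.1994, 0.0611], 'tool_rot': [-1.8458, 2.5402, -0.0003], 'contact_force': [3.5234, 2.0184, -9.3207], 'wrist_torque': [0.4154, -0.5067, 0.0596], 'grip_force': 24.8753, 'opening': 0.013}
tool-frame force [-2.997      -2.71760416  9.32717444]
0.09060567646727477 72.01125240636313
```

Request:
drive_tool --steps '[{"translation": [0, 0.05, 0], "angular": [0, 0, 0], "gripper": 0.0}, {"translation": [0, 0.05, 0], "angular": [0, 0, 0], "gripper": 0.0}, {"translation": [0, 0, 0], "angular": [0, 0, 0], "gripper": 0.0}]'

```text
t: 4.7
tool_pos: [0.5162, 0.1994, 0.0613]
tool_rot: [-1.842, 2.535, -0.01]
contact_force: [16.9, -0.8, -18.7]
opening: 0.0129
grip_force: 25.1
```

Request:
drive_tool --steps '[{"translation": [0, -0.05, 0], "angular": [0, 0, 0], "gripper": 0.35}, {"translation": [0, -0.04, 0], "angular": [0, 0, 0], "gripper": 0.35}, {"translation": [0, 0, 0], "angular": [0, 0, 0], "gripper": 0.35}, {"translation": [0, 0, -0.6], "angular": [0, 0, 0], "gripper": 0.35}, {"translation": [0, 0, -1], "angular": [0, 0, 0], "gripper": 0.6}, {"translation": [0, 0, -1], "angular": [0, 0, 0], "gripper": 0.6}]'

```text
t: 5.45
tool_pos: [0.5153, 0.1992, 0.1662]
tool_rot: [1.848, -2.54, -0.0]
contact_force: [1.2, 0.6, 1.2]
opening: 0.0512
grip_force: 0.0
```

```bash
python3 - <<'E'
from h import *
o=ctrl.get_obs(); print(o["t"],o["tool_pos"],o["contact_force"],delta([.548,-.1855,.15],np.radians(64.5)))
E
```

```text
5.45 [0.51525925 0.19922695 0.16615919] [1.18735431 0.60396931 1.19293653] (array([ 8.898, -3.742,  0.405]), array([ 4.0000e-03,  1.0000e-03, -1.0305e+01]), array([162.1, 244.5]))
```

Request:
drive_tool --steps '[{"translation": [0.89, -0.374, 0.04], "angular": [0, 0, 0], "gripper": 0.6}, {"translation": [0.89, -0.374, 0.04], "angular": [0, 0, 0], "gripper": 0.6}, {"translation": [0.89, -0.374, 0.04], "angular": [0, 0, 0], "gripper": 0.6}, {"translation": [0.89, -0.374, 0.04], "angular": [0, 0, 0], "gripper": 0.6}, {"translation": [0.89, -0.374, 0.04], "angular": [0, 0, 0], "gripper": 0.6}, {"translation": [0.89, -0.374, 0.04], "angular": [0, 0, 0], "gripper": 0.6}, {"translation": [0.89, -0.374, 0.04], "angular": [0, 0, 0], "gripper": 0.6}, {"translation": [0.89, -0.374, 0.04], "angular": [0, 0, 0], "gripper": 0.6}]'

```text
t: 6.45
tool_pos: [0.5437, -0.1041, 0.1525]
tool_rot: [1.831, -2.546, 0.007]
contact_force: [0.1, 0.7, 0.1]
opening: 0.051
grip_force: 0.0
```

Request:
drive_tool --steps '[{"translation": [0.89, -0.374, 0.04], "angular": [0, 0, 0], "gripper": 0.6}, {"translation": [0.89, -0.374, 0.04], "angular": [0, 0, 1], "gripper": 0.6}, {"translation": [0, 0, 0], "angular": [0, 0, 1], "gripper": 0.6}, {"translation": [0, 0, 0], "angular": [0, 0, 1], "gripper": 0.6}, {"translation": [0, 0, 0], "angular": [0, 0, 1], "gripper": 0.6}, {"translation": [0, 0, 0], "angular": [0, 0, 1], "gripper": 0.6}, {"translation": [0, 0, 0], "angular": [0, 0, 1], "gripper": 0.6}, {"translation": [0, 0, 0], "angular": [0, 0, 1], "gripper": 0.6}]'

```text
t: 7.45
tool_pos: [0.5541, -0.1653, 0.1497]
tool_rot: [0.379, -3.108, 0.034]
contact_force: [0.4, 0.7, -0.2]
opening: 0.0513
grip_force: 0.0
```

Request:
drive_tool --steps '[{"translation": [0, 0, 0], "angular": [0, 0, 1], "gripper": 0.6}, {"translation": [0, 0, 0], "angular": [0, 0, 1], "gripper": 0.6}, {"translation": [0, 0, 0], "angular": [0, 0, 1], "gripper": 0.6}, {"translation": [0, 0, 0], "angular": [0, 0, 1], "gripper": 0.6}, {"translation": [0, 0, 0], "angular": [0, 0, 1], "gripper": 0.6}]'

```text
t: 8.07
tool_pos: [0.5541, -0.1653, 0.1497]
tool_rot: [-0.709, -3.058, 0.038]
contact_force: [-1.2, -0.4, 0.4]
opening: 0.0513
grip_force: 0.0
```

```bash
python3 - <<'E'
from h import *
o=ctrl.get_obs(); print(o["t"],o["tool_pos"],o["q"],delta([.548,-.1855,.036],np.radians(64.5)))
r=snap("c")
T,S=r["top"],r["scene"]
a=T["color"][190:290,180:330,::-1];b=S["color"][160:260,230:380,::-1]
c=T["color"][150:250,330:480,::-1];d=S["color"][200:300,120:270,::-1]
cv2.imwrite("pics/c2.png",cv2.resize(np.vstack([np.hstack([a,b]),np.hstack([c,d])]),None,fx=2.6,fy=2.6,interpolation=cv2.INTER_CUBIC))
def rect(P):
    (c,s,a)=cv2.minAreaRect((P[:,:2]*1000).astype(np.float32)); return np.round(c,1),np.round(s,1),round(a,1)
for n,im in r.items():
    P=cloud(im); zo=0 if n=="top" else -.0018
    near=lambda x,y,rad:np.hypot(P[...,0]-x,P[...,1]-y)<rad
    Z=P[...,2]-zo
    h=near(.4685,.164,.042)&(Z>.0605)&(Z<.065); print(n,"hub",h.sum(),rect(P[h]))
    k=near(.514,.2,.02)&(Z>.096); print(" knob",k.sum(),P[k].mean(0).round(4))
E
```

```text
8.075 [ 0.55409089 -0.16525222  0.14968515] [-0.40685336  0.00694377  1.79921125 -0.02465353  1.33362904 -1.51634137] (array([-0.077, -0.454,  2.854]), array([-0.171,  0.021, -0.075]), array([63.9, 64.5]))
top hub 398 (array([468.2, 167. ]), array([56. , 55.9]), 71.2)
 knob 27 [0.515  0.1993 0.0983]
scene hub 243 (array([473.2, 164.6]), array([56.2, 59.7]), 71.2)
 knob 14 [0.52   0.1964 0.0962]
```

View pics/c2.png

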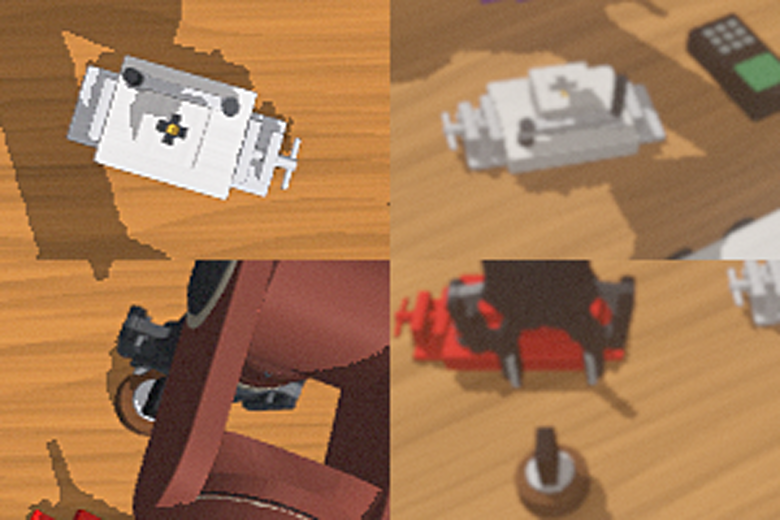

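The keeper is shut: the top view shows its bar along the hub's +x side, with the knob at about (230,219). The gripper stopped 20 mm short of the plug and has a slight tilt, so I'll correct both before going down.

Request:
drive_tool --steps '[{"translation": [-0.06, -0.45, 0.3], "angular": [-0.17, 0.02, -0.07], "gripper": 0.7}, {"translation": [0, 0, 0], "angular": [0, 0, 0], "gripper": 0.7}]'

```text
t: 8.43
tool_pos: [0.5473, -0.1834, 0.1371]
tool_rot: [-0.687, -3.064, -0.0]
contact_force: [0.1, 1.0, -0.2]
opening: 0.06
grip_force: 0.0
```

```bash
python3 - <<'E'
from h import *
o=ctrl.get_obs(); print(o["t"],o["tool_pos"],delta([.5475,-.185,.036],np.radians(64.5)))
E
```

```text
8.425 [ 0.54725162 -0.18343115  0.13705958] (array([-0.027, -0.032,  2.526]), array([-0.001, -0.014,  0.028]), array([64.7, 64.5]))
```

Request:
drive_tool --steps '[{"translation": [-0.03, -0.03, 0.7], "angular": [0, 0, 0], "gripper": 0.7}, {"translation": [0, 0, 0.7], "angular": [0, 0, 0], "gripper": 0.7}, {"translation": [0, 0, 0.7], "angular": [0, 0, 0], "gripper": 0.7}, {"translation": [0, 0, 0.42], "angular": [0, 0, 0], "gripper": 0.7}, {"translation": [0, 0, 0], "angular": [0, 0, 0], "gripper": 0.0}, {"translation": [0, 0, 0], "angular": [0, 0, 0], "gripper": 0.0}, {"translation": [0, 0, 0], "angular": [0, 0, 0], "gripper": 0.0}, {"translation": [0, 0, 0], "angular": [0, 0, 0], "gripper": 0.0}]' --force 50

```text
t: 9.43
tool_pos: [0.5497, -0.1852, 0.0389]
tool_rot: [0.688, 3.062, -0.001]
contact_force: [1.1, 0.8, 4.3]
opening: 0.0151
grip_force: 49.6
```

Request:
drive_tool --steps '[{"translation": [0, 0, -0.3], "angular": [0, 0, 0], "gripper": 0.0}, {"translation": [0, 0, -0.6], "angular": [0, 0, 0], "gripper": 0.0}, {"translation": [0, 0, -0.7], "angular": [0, 0, 0], "gripper": 0.0}, {"translation": [0, 0, -0.7], "angular": [0, 0, 0], "gripper": 0.0}, {"translation": [0, 0, -0.7], "angular": [0, 0, 0], "gripper": 0.0}]'

```text
t: 10.05
tool_pos: [0.548, -0.1845, 0.1584]
tool_rot: [-0.688, -3.065, -0.0]
contact_force: [0.1, 0.2, -0.9]
opening: 0.0153
grip_force: 49.1
```

```bash
python3 - <<'E'
from h import *
o=ctrl.get_obs(); print(o["t"],o["tool_pos"],o["opening"],o["contact_force"],delta([.4685,.1672,.15],np.radians(71.8)))
E
```

```text
10.05 [ 0.54802344 -0.18448068  0.15838028] 0.015261129795452692 [ 0.12798105  0.19508511 -0.90037382] (array([5.557, 7.097, 0.213]), array([ 0.001, -0.004, -0.89 ]), array([64.7, 71.8]))
```

Request:
drive_tool --steps '[{"translation": [0.5, 0.64, 0], "angular": [0, 0, 0], "gripper": 0.0}, {"translation": [0.505, 0.645, 0], "angular": [0, 0, 0], "gripper": 0.0}, {"translation": [0.505, 0.645, 0], "angular": [0, 0, 0], "gripper": 0.0}, {"translation": [0.505, 0.645, 0], "angular": [0, 0, 0], "gripper": 0.0}, {"translation": [0.505, 0.645, 0], "angular": [0, 0, 0], "gripper": 0.0}, {"translation": [0.505, 0.645, 0], "angular": [0, 0, 0], "gripper": 0.0}, {"translation": [0.505, 0.645, 0], "angular": [0, 0, 0], "gripper": 0.0}, {"translation": [0.505, 0.645, 0], "angular": [0, 0, 0], "gripper": 0.0}]'

```text
t: 11.05
tool_pos: [0.4901, 0.0717, 0.1575]
tool_rot: [-0.689, -3.065, 0.0]
contact_force: [0.1, 0.4, 0.0]
opening: 0.015
grip_force: 49.3
```

Request:
drive_tool --steps '[{"translation": [0.505, 0.645, 0], "angular": [0, 0, 0], "gripper": 0.0}, {"translation": [0.505, 0.645, 0], "angular": [0, 0, 0], "gripper": 0.0}, {"translation": [0.505, 0.645, 0], "angular": [0, 0, 0], "gripper": 0.0}, {"translation": [0, 0, 0.2], "angular": [0, 0, -0.89], "gripper": 0.0}, {"translation": [0, 0, 0], "angular": [0, 0, 0], "gripper": 0.0}]'

```text
t: 11.68
tool_pos: [0.4682, 0.1668, 0.1487]
tool_rot: [-0.497, -3.1, 0.001]
contact_force: [-0.3, 0.1, -1.7]
opening: 0.0152
grip_force: 49.3
```

```bash
python3 - <<'E'
from h import *
o=ctrl.get_obs(); print(o["t"],o["tool_pos"],delta([.4685,.1672,.15],np.radians(71.8)))
r=snap("d"); T,S=r["top"],r["scene"]
a=T["color"][170:290,180:330,::-1];b=S["color"][130:250,220:370,::-1]
cv2.imwrite("pics/d2.png",cv2.resize(np.hstack([a,b]),None,fx=2.6,fy=2.6,interpolation=cv2.INTER_CUBIC))
t=o["tool_pos"]
for dz in(0,-.009,-.015,-.035): print(dz,proj(S,t+[0,0,dz]))
print("sock",proj(S,[.4685,.1672,.062]),proj(S,[.4685,.1672,.05]))
E
```

```text
11.675 [0.46817444 0.16677578 0.14874436] (array([-0.004,  0.013, -0.031]), array([-0.006, -0.01 , -0.004]), array([71.8, 71.8]))
0 (np.float64(298.5223943473386), np.float64(165.997818081717))
-0.009 (np.float64(298.28660352589685), np.float64(168.7578759503079))
-0.015 (np.float64(298.1310208035788), np.float64(170.57905505441897))
-0.035 (np.float64(297.6215010198085), np.float64(176.54325705261067))
sock (np.float64(296.5740751412902), np.float64(191.27467161339226)) (np.float64(296.29302374304154), np.float64(194.5453656024172))
```

View pics/d2.png

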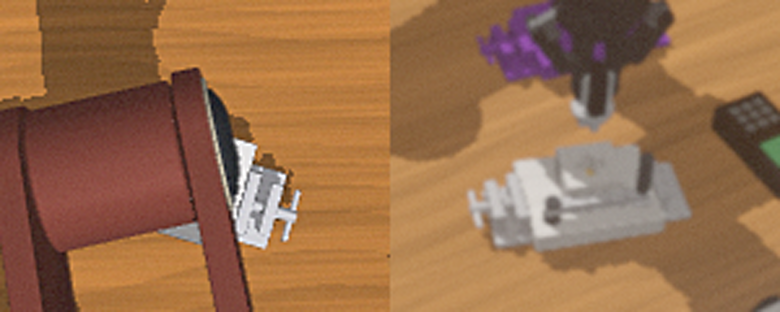

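The scene view shows the plug's collar centred at about (298,172) above the brass plunger at (297,195), which agrees with the projections. Going down.

Request:
drive_tool --steps '[{"translation": [-0.01, 0, 0.4], "angular": [0, 0, 0], "gripper": 0.0}, {"translation": [0, 0, 0.4], "angular": [0, 0, 0], "gripper": 0.0}, {"translation": [0, 0, 0.35], "angular": [0, 0, 0], "gripper": 0.0}, {"translation": [0, 0, 0.1], "angular": [0, 0, 0], "gripper": 0.0}, {"translation": [0, 0, 0.1], "angular": [0, 0, 0], "gripper": 0.0}, {"translation": [0, 0, 0], "angular": [0, 0, 0], "gripper": 0.0}]' --force 60

```text
t: 12.52
tool_pos: [0.4696, 0.1665, 0.0953]
tool_rot: [0.497, 3.102, 0.0]
contact_force: [-0.7, -0.3, -0.8]
opening: 0.0155
grip_force: 60.6
```

Request:
drive_tool --steps '[{"translation": [0, 0, 0.05], "angular": [0, 0, 0], "gripper": 0.0}, {"translation": [0, 0, 0.05], "angular": [0, 0, 0], "gripper": 0.0}, {"translation": [0, 0, 0], "angular": [0, 0, 0], "gripper": 0.0}]'

```text
t: 12.9
tool_pos: [0.4694, 0.1665, 0.0911]
tool_rot: [-0.497, -3.102, 0.0]
contact_force: [-0.9, -0.4, -0.7]
opening: 0.0152
grip_force: 60.6
```

Request:
drive_tool --steps '[{"translation": [0, 0, 0.05], "angular": [0, 0, 0], "gripper": 0.0}, {"translation": [0, 0, 0.05], "angular": [0, 0, 0], "gripper": 0.0}, {"translation": [0, 0, 0.05], "angular": [0, 0, 0], "gripper": 0.0}, {"translation": [0, 0, 0.05], "angular": [0, 0, 0], "gripper": 0.0}, {"translation": [0, 0, 0], "angular": [0, 0, 0], "gripper": 0.0}]'

```text
t: 13.52
tool_pos: [0.4696, 0.1665, 0.0836]
tool_rot: [0.497, 3.102, -0.0]
contact_force: [-1.5, -0.5, 1.9]
opening: 0.0152
grip_force: 61.2
```

Request:
drive_tool --steps '[{"translation": [0, 0, 0.05], "angular": [0, 0, 0], "gripper": 0.0}, {"translation": [0, 0, 0.05], "angular": [0, 0, 0], "gripper": 0.0}, {"translation": [0, 0, 0.05], "angular": [0, 0, 0], "gripper": 0.0}, {"translation": [0, 0, 0], "angular": [0, 0, 0], "gripper": 0.0}]' --force 80

```text
t: 14.02
tool_pos: [0.4697, 0.1665, 0.0776]
tool_rot: [0.497, 3.102, 0.0]
contact_force: [-2.4, -0.7, 5.9]
opening: 0.0151
grip_force: 81.7
```

Request:
drive_tool --steps '[{"translation": [0, 0, 0.05], "angular": [0, 0, 0], "gripper": 0.0}, {"translation": [0, 0, 0.05], "angular": [0, 0, 0], "gripper": 0.0}, {"translation": [0, 0, 0], "angular": [0, 0, 0], "gripper": 0.0}]'

```text
t: 14.4
tool_pos: [0.47, 0.1666, 0.0768]
tool_rot: [-0.496, -3.101, 0.001]
contact_force: [-12.1, -3.6, 23.4]
opening: 0.0147
grip_force: 84.6
```

Request:
drive_tool --steps '[{"translation": [0.03, 0, 0], "angular": [0, 0, 0], "gripper": 0.0}, {"translation": [0, 0, 0], "angular": [0, 0, 0], "gripper": 0.0}]'

```text
t: 14.65
tool_pos: [0.4698, 0.1666, 0.0768]
tool_rot: [0.496, 3.1, -0.001]
contact_force: [-9.0, -3.8, 20.6]
opening: 0.015
grip_force: 84.2
```

```bash
python3 - <<'E'
from h import *
o=ctrl.get_obs(); print({k:np.round(v,4).tolist() for k,v in o.items() if k not in("q","dq","effort")},delta([.4685,.1672,.077],np.radians(71.8))[1])
r=snap("e"); T,S=r["top"],r["scene"]
b=S["color"][150:230,240:350,::-1]
cv2.imwrite("pics/e2.png",cv2.resize(b,None,fx=6,fy=6,interpolation=cv2.INTER_CUBIC))
print("collar top pred",proj(S,[.4685,.1672,.068]))
P=cloud(S);k=(np.hypot(P[...,0]-.52,P[...,1]-.1964)<.02)&(P[...,2]>.094); print("knob",k.sum(),P[k].mean(0))
E
```

```text
{'t': 14.65, 'tool_pos': [0.4698, 0.1666, 0.0768], 'tool_rot': [0.4958, 3.0999, -0.0013], 'contact_force': [-8.9878, -3.7573, 20.5619], 'wrist_torque': [-0.7255, 1.6019, 0.0592], 'grip_force': 84.1796, 'opening': 0.015} [-0.003  0.017  0.003]
collar top pred (np.float64(296.7162549748963), np.float64(189.6200748740285))
knob 131 [0.50617208 0.19374949 0.326745  ]
```

View pics/e2.png

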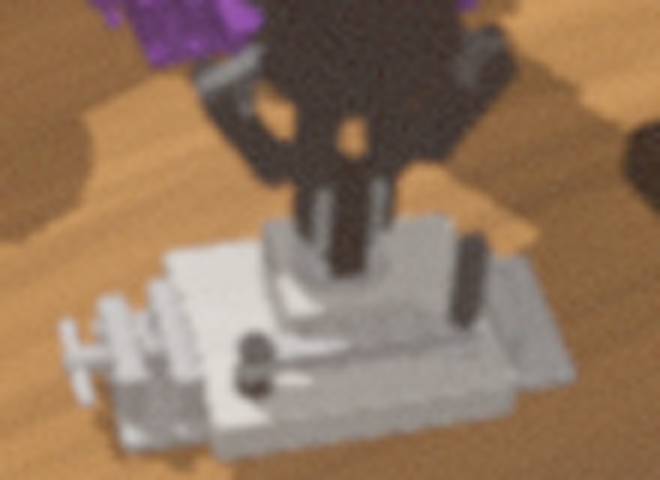

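The plug is seated: the collar sits on the hub around (297,194) and the keeper bar is still shut. The TCP is at 0.0768 m against an expected 0.077 m, with about 20 N pressing down. Handing in.

```bash
python3 -c "
from station import ctrl
print(ctrl.finish_job())"
```

```text
the job is handed in; nothing more can be done
None
```

I shut the keeper to its end stop, slid the plug home until it hit a hard stop at the expected seated height, and handed the job in at 14.7 s, still gripping it and pressing down at about 20 N; nothing else on the desk was touched, and no verdict came back.

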